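Flip the hex key and nip up the mandrel clamp

TASK

The clamp that holds the ring mandrel on this jeweller's bench has only been run in finger-tight. Take the big L-shaped hex key out of its wooden block, flip it so that its short arm goes fully home in the clamp screw's socket, and with the long arm as the lever turn the stiff screw clockwise until it comes up against its stop. Go gently: do not jam the key, lean on the clamp or force the screw once it has stopped. Leave the key seated in the socket, let go, and leave the other things on the bench where they are.

Things in the scene. Friction and masses are not known exactly. Their poses are not given: they have to be found in the camera images.
- key: L-shaped hex key, dark steel, 14 mm across flats, 0.28 kg. Origin in the bend, where the arms' centre lines meet: long arm along -z, 165 mm; short arm along +x, 65 mm. Flats face +y and -y; corners of the short arm's hexagon point along +z and -z. It starts with the long arm upright, 45 mm deep in the block's hole (a little play), the short arm level on top and towards +y, within 50 degrees
- short_tip (a point): centre of the end face of the key's short arm; both ends have a 3 mm chamfer. Let go with this end home in the socket, the key stays in it, its long arm sagging about 0.18 rad below level because of the play
- block: beech tool block, 90 x 110 x 60 mm high, fixed; origin at the centre of its underside. A vertical round hole, 17.5 mm wide and 45 mm deep, in the middle of its top holds the key (bend 180 mm above the bench). Two graver handles rise 30 mm out of its top, 25 mm to its +x side and 38 mm to either side of the middle
- clamp: grey split iron clamp, fixed; origin at the centre of its underside: base plate 150 x 110 x 12 mm, on it a block 80 x 76 mm that reaches to 80 mm height. A tapered steel ring mandrel, up to 26 mm thick, runs through it along its x axis at 36 mm height, from x = -65 to +210 mm. The clamp's cap screw stands upright in the middle of the block
- socket (a point): on the screw's axis at the centre of its top face, flush with the clamp's top (80 mm above the bench); z up. Round head 29 mm wide; hexagon socket 16 mm across flats (worn), 24 mm deep. A corner of it points along this frame's x axis, so the key fits every 60 degrees, with about 13 degrees of play either way. Turns with the screw
- screw (a joint): turn of the clamp screw in rad, growing clockwise seen from above; starts between 0.1 and 0.5 and meets a hard stop at 0.8. It takes about 0.9 N m to turn (a little more when turned fast), stays where it is left, and must not be loaded beyond 2.3 N m
- mallet: bystander: mallet lying on the bench, pale head 42 mm thick and 85 mm long, wooden handle 18 mm thick along its -x axis to 210 mm; origin under the head
- tin: bystander: low round aluminium tin, 54 mm wide, 35 mm high; origin at the centre of its underside
- stake: bystander: small stepped steel stake, 48 mm wide, 50 mm high, standing; origin at the centre of its underside
There are look-alikes about, which are no part of the job. There is more than one size of the key; the job needs the middle-sized.

How it is judged:
By the outcome, as a careful person would: the job done as asked, in the order asked, and still so for the second after the job is handed in, with the robot touching nothing.
It also fails if it takes over 69 s, if anything falls off the work surface, if the arm or the gripper's body presses on something with over 40 N, if the wrist force passes 120 N, or if a joint passes its speed limit or range.

ROBOT

A 6-joint arm with a two-finger parallel gripper is mounted at the origin on the work surface. World frame = base frame: x ahead of the robot, y to its left, z up, the work surface at z = 0. Lengths are in mm, angles in rad, forces in N, time in s.
With the tool pointing down it reaches from about 300 to 775 mm from the base axis. Payload 14.6 kg.
Tool frame: the origin (TCP) lies at the very end of the fingers, on their centre line; the grasp point (between the pads) lies 19 mm behind it; z points along the fingers, y is the line along which they close (so a half turn about z gives the same grasp; the last joint's range is limited). The gripper opens to 94 mm and grips with 3 to 60 N. Pads are 16 mm wide; open, the fingers measure 119 mm over their backs; the gripper's body (75 mm by 177 mm) begins 78 mm behind the grasp point.
Start: joints at [-0.067, 0.3, 1.521, -0, 1.321, -0.067], TCP at [549.99, -0.002, 205.446] pointing down, gripper open.
Joint ranges: [-3.03, 3.03], [-0.79, 2.21], [0.23, 2.52], [-1.04, 4.18], [0, 3.07], [-2.55, 2.55]. Speed limits (rad/s): [2.22, 2.22, 2.57, 3.14, 3.14, 3.14].

INTERFACE

Orientations are given as [roll, pitch, yaw] about the fixed x, y, z axes, in that order (R = Rz(yaw) Ry(pitch) Rx(roll)).
In Python, from cell import manip gives the robot as it stands.
- The arm moves only by the tool servo_tool, never from a script. Its argument "motion" is a list that holds one entry, the list of rows, each a list of 7 numbers: the shift along the world's x, y, z as a fraction of full scale, then the turn, a rotation vector about the world's x, y, z as a fraction of full scale, then the closure, from 0 (fully open) to 1 (shut). In form: [[[x, y, z, rx, ry, rz, gripper], ...]]. A call has 1 to 10 rows; each row is the pose to reach, as a shift and turn from the pose commanded when the call began, turning the shorter way round; what a row does not reach only later rows make up. Full scale, the value 1, is 0.5 m for a shift and pi rad for a turn. A row lasts 1/10 s, in which the tool goes at most 50 mm and 8.59 degrees, less where a joint would pass 70% of its speed; a pose out of reach is approached as far as the arm can. A call with a number of a shift or a turn outside -1 to 1 is refused whole. A call with a gripper value outside its range is refused whole. The fingers move at their own pace and stop on an object; "newtons" is the grip in N (left out, the last holds). Time passes only in rows, so rows that repeat a pose let the fingers close. It gives the time, the measured TCP pose, the force, the opening and the grip force at its end, in the units of the state.
- manip.read_state(): the state, without advancing time (a new reading comes with each control period).
- manip.camera(name): name is "scene" or "side" or "wrist"; returns a dict with "frame" (480x640x3 uint8, red, green, blue), "range_z" (480x640 float32, mm along the optical axis (not along the pixel's ray), 0 where there is no reading), "vfov" (degrees; the focal length in pixels is half the picture's height over the tangent of half this angle, whatever the lens; pixels are square), "cx", "cy" (the principal point, pixels), "cam_to_world" (4x4, takes a point from camera to world coordinates). Camera axes: x right, y down, z forward; pixel columns grow to the right and rows downward; lengths in mm; the calibration is good to about 2 mm. A picture is of the moment at which its call begins.
- manip.sign_off(): hands the job in; it is judged then, once.
The state is a dict: "clock": time; "joints": joint angles; "qd": joint speeds; "effort": joint torques, N m; "eef_pos": TCP position; "eef_rot": TCP orientation; "wrist_force": force on the tool from outside, world axes, zero at the start; "moment": the same for the moment, N m; "finger_gap": finger opening in mm; "finger_force": force on a finger pad.
Only numpy, scipy, OpenCV 4.12 (cv2) and the standard library are available. Lean on these libraries where they do the work, as an engineer would, in place of code of your own. Each camera call takes 0.05 s, during which the arm holds its last target. There are 200 camera calls.

## Working session

There is one attempt and no reset: what is moved stays moved. The work goes in short steps, Python scripts to look and compute and a tool call to move; the robot and the scene stay as the last step left them, time stands still between calls to the robot, and variables do not carry over. Pictures are saved under pics/ and viewed, at most 10 in all, crops included, and the job is handed in when it is done.

Besides the shell and the picture viewer there is one more tool, called after ">>>" by a JSON object that holds its "api" and its "payload". servo_tool: Moves the arm, as the interface text tells. Its arguments: {"type":"object","properties":{"motion":{"type":"array"},"newtons":{"type":"number"}},"required":["motion"]}

```bash
ls; mkdir -p pics; cat > h.py <<'E'
import numpy as np, cv2
from cell import manip
def cam(n):
    c=manip.camera(n); c['f']=240/np.tan(np.radians(c['vfov'])/2); return c
def pts(c):
    z=c['range_z'].astype(float); v,u=np.mgrid[:480,:640]
    P=np.stack([(u-c['cx'])/c['f']*z,(v-c['cy'])/c['f']*z,z,np.ones_like(z)],-1)
    W=P@np.array(c['cam_to_world']).T; W=W[...,:3]; W[z==0]=np.nan; return W
def ray(c,u,v,h):
    T=np.array(c['cam_to_world']); d=T[:3,:3]@[(u-c['cx'])/c['f'],(v-c['cy'])/c['f'],1]; o=T[:3,3]
    return o+d*(h-o[2])/d[2]
def save(n,c): cv2.imwrite('pics/'+n+'.png',c['frame'][...,::-1])
E
python3 - <<'E'
from h import *
import pickle
d={}
for n in('scene','side','wrist'):
    c=cam(n); d[n]=c; print(n,c['vfov'],np.round(c['cam_to_world'],2).tolist())
pickle.dump(d,open('d0.pkl','wb'))
save('scene0',d['scene']);save('side0',d['side'])
print(manip.read_state())
E
```

```text
pics
scene 45.44259608940458 [[-0.09, 0.56, -0.82, 1645.56], [1.0, 0.04, -0.08, -31.01], [-0.01, -0.83, -0.56, 844.24], [0.0, 0.0, 0.0, 1.0]]
side 56.271260591127685 [[0.99, -0.1, 0.05, 528.14], [-0.11, -0.77, 0.63, -758.22], [-0.02, -0.63, -0.77, 896.14], [0.0, 0.0, 0.0, 1.0]]
wrist 64.77070463421501 [[1.0, -0.0, -0.0, 549.51], [-0.0, -0.97, -0.25, 72.65], [-0.0, 0.25, -0.97, 384.35], [0.0, 0.0, 0.0, 1.0]]
{'clock': 0.15, 'joints': array([-6.66035540e-02,  3.00353444e-01,  1.52141869e+00, -1.17821132e-05,
        1.32069127e+00, -6.65921854e-02]), 'qd': array([-0.00234619, -0.00314258,  0.00049735, -0.00115763, -0.00121847,
        0.00091112]), 'effort': array([-2.50185103e-04, -5.31960297e+01, -3.52822959e+01,  7.07691838e-02,
        2.35654798e-02, -3.66386917e-05]), 'eef_pos': array([5.49809176e+02, 4.74394186e-03, 2.05019567e+02]), 'eef_rot': array([-3.14072308e+00, -4.65543009e-05,  1.57078786e+00]), 'wrist_force': array([ 0.27605283, -0.05463772,  0.31162649]), 'moment': array([-0.03738365,  0.03475292,  0.01400693]), 'finger_force': 0.0, 'finger_gap': 93.86372581493978}
```

View pics/scene0.png

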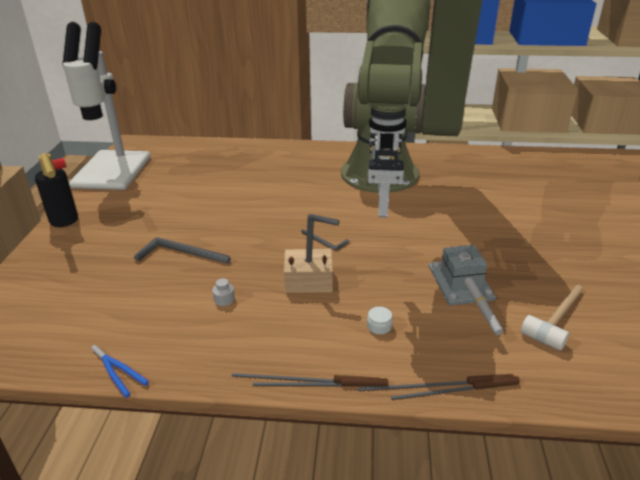

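View pics/side0.png

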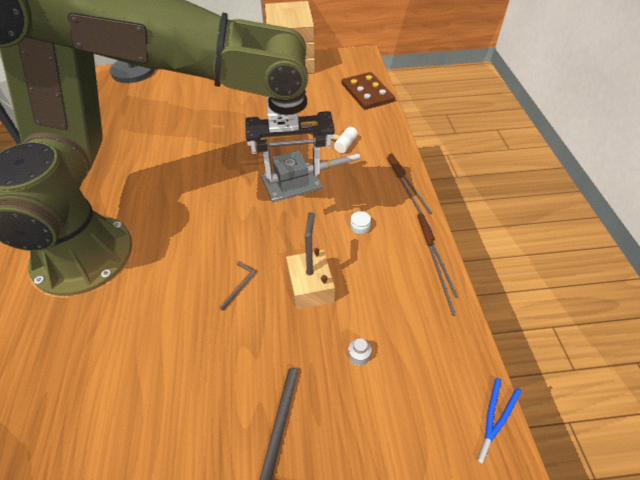

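The scene view shows the key upright in the block (bend about (310,217), tip (338,222)) and the clamp top at (463,256), with the mandrel towards the viewer. In the side view the key runs from (310,272) to its tip at (311,213), and the clamp socket is near (291,162). The keys lying on the bench are look-alikes of other sizes.

```bash
python3 - <<'E'
from h import *
import pickle
d=pickle.load(open('d0.pkl','rb'))
boxes={'scene':((295,205,345,265),(425,235,500,305)),'side':((290,205,330,280),(255,145,330,200))}
for n in('scene','side'):
    c=d[n];W=pts(c);g=c['frame'].astype(int).sum(-1)
    u0,v0,u1,v1=boxes[n][0]
    M=W[v0:v1,u0:u1].reshape(-1,3); G=g[v0:v1,u0:u1].ravel()
    k=M[(M[:,2]>100)&(M[:,2]<200)]
    sh=k[k[:,2]>168]; lo=k[(k[:,2]<160)]
    print(n,'key n',len(k),'long ctr',np.median(lo,0).round(1),'zmax',np.nanpercentile(k[:,2],[50,95,99]).round(1))
    if len(sh)>5:
        m=sh[:,:2].mean(0); _,_,V=np.linalg.svd(sh[:,:2]-m); t=(sh[:,:2]-m)@V[0]
        print(' short dir',V[0].round(3),'ends',(m+V[0]*t.min()).round(1),(m+V[0]*t.max()).round(1),'z',np.median(sh[:,2]).round(1), 'yaw',np.degrees(np.arctan2(V[0][1],V[0][0])))
    b=M[(M[:,2]>52)&(M[:,2]<68)]; 
    r=cv2.minAreaRect(b[:,:2].astype(np.float32)); print(' block top',r,np.median(b[:,2]))
    u0,v0,u1,v1=boxes[n][1]
    M=W[v0:v1,u0:u1].reshape(-1,3)
    b=M[(M[:,2]>74)&(M[:,2]<88)]; b=b[np.abs(b-np.median(b,0)).max(1)<60]
    r=cv2.minAreaRect(b[:,:2].astype(np.float32)); print(' clamp top',r,np.median(b[:,2]),len(b))
    b=M[(M[:,2]>6)&(M[:,2]<18)]; r=cv2.minAreaRect(b[:,:2].astype(np.float32)); print(' plate',r)
for n,b in(('scene',boxes['scene']),('side',boxes['side'])):
    f=d[n]['frame']
    ims=[cv2.resize(f[v0:v1,u0:u1],(395,395*(v1-v0)//(u1-u0))if 0 else (395,395),interpolation=cv2.INTER_CUBIC) for u0,v0,u1,v1 in b]
    cv2.imwrite(f'pics/crop_{n}.png',np.hstack(ims)[...,::-1])
E
python3 -c "
import cv2,numpy as np
a=cv2.imread('pics/crop_scene.png');b=cv2.imread('pics/crop_side.png')
cv2.imwrite('pics/crops.png',cv2.resize(np.vstack([a,b]),(600,600)))"
```

```text
scene key n 388 long ctr [ 574.6 -158.4  131.8] zmax [173.  184.4 186. ]
 short dir [-0.202 -0.979] ends [587.3 -93.2] [ 572.8 -163.3] z 179.8 yaw -101.64666642073365
 block top ((556.2314453125, -155.53250122070312), (77.10723114013672, 86.34003448486328), 4.268856525421143) 58.99528026323975
 clamp top ((553.3212280273438, 194.2495574951172), (85.94058990478516, 77.3642349243164), 14.4821195602417) 78.30736292282376 706
 plate ((552.5462646484375, 193.0373992919922), (154.724853515625, 111.38438415527344), 15.067848205566406)
side key n 340 long ctr [ 565.6 -166.8  132. ] zmax [179.7 186.9 188. ]
 short dir [-0.201 -0.98 ] ends [580.3 -97.8] [ 566.  -167.7] z 183.6 yaw -101.60396610902069
 block top ((568.4323120117188, -147.66796875), (83.82453918457031, 88.91532135009766), 85.79869079589844) 60.375466567870944
 clamp top ((548.313232421875, 190.1591339111328), (80.22207641601562, 80.85198211669922), 14.696405410766602) 79.71209014347244 563
 plate ((544.6153564453125, 205.9298095703125), (150.80345153808594, 148.63658142089844), 13.576923370361328)
```

View pics/crops.png

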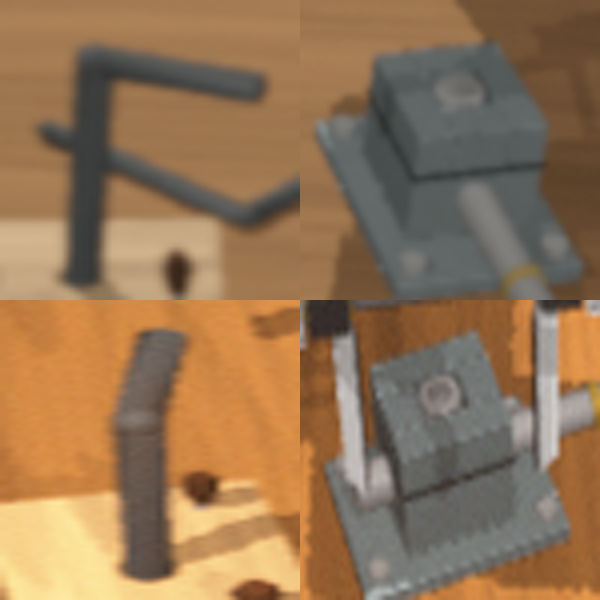

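The crops confirm the reading: key axis about (567,-160), short arm at yaw about 78°, clamp about (551,192) turned about 15°, with the top at 79 mm (80 expected). Next I'll move the wrist camera over the socket for a closer look.

>>> {"api": "servo_tool", "payload": {"motion": [[[0,0.24,-0.1,0,0,0,0],[0,0.24,-0.1,0,0,0,0],[0,0.24,-0.19,0,0,0,0],[0,0.24,-0.19,0,0,0,0],[0,0.24,-0.19,0,0,0,0],[0,0.24,-0.19,0,0,0,0],[0,0.24,-0.19,0,0,0,0]]]}}

```text
clock: 0.85
eef_pos: [551.0, 119.0, 112.3]
eef_rot: [3.139, -0.0, 1.569]
wrist_force: [1.4, -1.3, -0.9]
finger_gap: 93.8
finger_force: 0.0
```

```bash
python3 - <<'E'
from h import *
import pickle
c=cam('wrist'); pickle.dump(c,open('w1.pkl','wb')); W=pts(c); print(manip.read_state()['eef_pos'])
m=np.isfinite(W[...,2])&(abs(W[...,2]-80)<5)&(abs(W[...,0]-551)<60)&(abs(W[...,1]-192)<60)
b=W[m]; r=cv2.minAreaRect(b[:,:2].astype(np.float32)); print(r,np.median(b[:,2]))
T=np.linalg.inv(c['cam_to_world']); p=T@[551,192,80,1]; u=p[0]/p[2]*c['f']+c['cx'];v=p[1]/p[2]*c['f']+c['cy'];print(u,v)
u,v=int(u),int(v); cr=c['frame'][max(v-50,0):v+50,u-50:u+50]; print(max(v-50,0),u-50)
cv2.imwrite('pics/sock.png',cv2.resize(cr,None,fx=6,fy=6,interpolation=cv2.INTER_CUBIC)[...,::-1])
E
```

```text
[550.87132473 119.09540344 112.14881407]
((548.7906494140625, 193.79205322265625), (80.52351379394531, 76.61084747314453), 13.909567832946777) 80.06191736547862
319.8038145101397 139.21829600090336
89 269
```

View pics/sock.png

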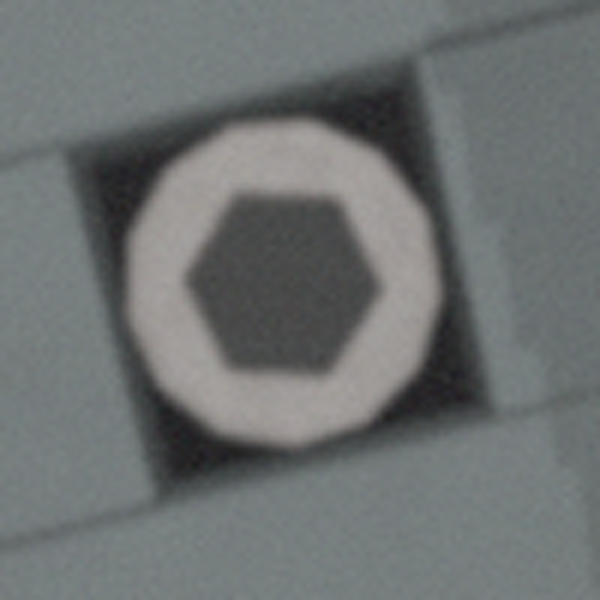

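The crop shows the socket's hexagon centred at (285,283), with corners at (187,277) and (383,290), so the corner axis lies about -3° from world x. I'll fit it to get the exact angle.

```bash
python3 - <<'E'
from h import *
import pickle
c=pickle.load(open('w1.pkl','rb'))
cr=cv2.resize(c['frame'][89:189,269:369],None,fx=6,fy=6,interpolation=cv2.INTER_CUBIC)
g=cv2.cvtColor(cr,cv2.COLOR_RGB2GRAY); ring=((cr[...,0].astype(int)>125)&(abs(cr[...,0].astype(int)-cr[...,2])<25)&(cr[...,0]>=cr[...,1].astype(int)-3)).astype(np.uint8)
m=(g<115).astype(np.uint8)
n,L=cv2.connectedComponents(m); mm=(L==L[283,285]).astype(np.uint8)
K=max(cv2.findContours(mm,cv2.RETR_EXTERNAL,cv2.CHAIN_APPROX_NONE)[0],key=cv2.contourArea)[:,0].astype(float)
P=np.array([ray(c,269+(u+.5)/6-.5,89+(v+.5)/6-.5,80) for u,v in K])[:,:2]
x0,y0=P.mean(0); (cc),r=cv2.minEnclosingCircle(P.astype(np.float32)); M=cv2.moments(P.astype(np.float32)[:,None]); ctr=np.array([M['m10'],M['m01']])/M['m00']
print('centroid',ctr,'area',M['m00'],'expect',0.866*16**2,'circ',cc,r)
q=P-ctr; th=np.arctan2(q[:,1],q[:,0]); rr=np.hypot(*q.T)
s=np.sum((rr-rr.mean())*np.exp(6j*th)); print('corner angle deg',np.degrees(np.angle(s))/6)
E
```

```text
centroid [548.77368255 193.67128558] area 206.07642804086208 expect 221.696 circ (548.8074340820312, 193.6710662841797) 8.758347511291504
corner angle deg -2.725114282189418
```

```bash
python3 -c "
from scipy.spatial.transform import Rotation as R
import numpy as np
print((R.from_euler('xz',[60,-12],degrees=True).as_rotvec()/np.pi).round(4))"
```

```text
[ 0.3321 -0.0349 -0.0605]
```

>>> {"api": "servo_tool", "payload": {"motion": [[[0,-0.1,0.38,0,0,0,0],[0,-0.2,0.38,0,0,0,0],[0,-0.3,0.38,0,0,0,0],[0,-0.4,0.38,0,0,0,0],[0,-0.74,0.38,0.332,-0.035,-0.06,0],[0,-0.74,0.38,0.332,-0.035,-0.06,0],[0,-0.74,0.38,0.332,-0.035,-0.06,0],[0,-0.74,0.38,0.332,-0.035,-0.06,0],[0,-0.74,0.38,0.332,-0.035,-0.06,0],[0,-0.74,0.38,0.332,-0.035,-0.06,0]]]}}

```text
clock: 1.9
eef_pos: [548.6, -256.3, 302.0]
eef_rot: [3.111, -0.883, 1.411]
wrist_force: [0.6, 0.6, 0.8]
finger_gap: 93.9
finger_force: 0.0
```

```bash
cat >> h.py <<'E'
from scipy.spatial.transform import Rotation as R
def go(pos,Rt,s=None):
    s=s or manip.read_state(); r0=R.from_euler('xyz',s['eef_rot'])
    return (np.r_[(np.array(pos)-s['eef_pos'])/500,(Rt*r0.inv()).as_rotvec()/np.pi]).round(4)
def tool(yaw,tilt): # closing line at yaw deg; tilt deg of tool z from down towards yaw+90
    return R.from_euler('xz',[tilt,yaw],degrees=True)*R.from_euler('xyz',[np.pi,0,np.pi/2])
E
python3 - <<'E'
from h import *
s=manip.read_state(); print(s['joints'].round(3))
print(go([550,-250,180],tool(-12,60),s))
E
```

```text
[-0.791  0.616  1.073  0.755  1.932 -0.519]
[ 0.0028  0.0125 -0.244   0.0524 -0.0042 -0.0078]
```

>>> {"api": "servo_tool", "payload": {"motion": [[[0,0.005,-0.1,0.053,-0.004,-0.008,0],[0,0.01,-0.2,0.053,-0.004,-0.008,0],[0.002,0.01,-0.242,0.053,-0.004,-0.008,0],[0.002,0.01,-0.242,0.053,-0.004,-0.008,0],[0.002,0.01,-0.242,0.053,-0.004,-0.008,0]]]}}

```text
clock: 2.4
eef_pos: [551.8, -245.5, 182.5]
eef_rot: [3.141, -1.042, 1.369]
wrist_force: [-0.4, 0.2, 0.6]
finger_gap: 94.0
finger_force: 0.0
```

```bash
python3 - <<'E'
from h import *
import pickle
s=manip.read_state(); print(s['joints'].round(3),s['eef_pos'].round(1),s['eef_rot'].round(3))
c=cam('wrist'); pickle.dump(c,open('w2.pkl','wb')); save('w2',c); W=pts(c)
k=(W[...,2]>70)&(W[...,2]<200)&(abs(W[...,0]-575)<45)&(W[...,1]>-185)&(W[...,1]<-80)
print(k.sum()); M=W[k]; 
for z in(80,95,110,125,140,155):
    q=M[(abs(M[:,2]-z)<5)]; q=q[q[:,1]<-140]
    if len(q): print(z,len(q),q.mean(0).round(1),q[:,0].min().round(1),q[:,0].max().round(1))
sh=M[M[:,2]>172]; m=sh[:,:2].mean(0); _,_,V=np.linalg.svd(sh[:,:2]-m); print('short yaw',np.degrees(np.arctan2(*V[0][::-1])),m,sh.max(0),sh.min(0))
v,u=np.nonzero(k);print(u.min(),u.max(),v.min(),v.max())
E
```

```text
[-0.807  0.765  1.197  0.827  1.836 -0.664] [ 551.8 -245.5  182.5] [ 3.141 -1.042  1.369]
3244
80 129 [ 566.3 -169.2   80. ] 559.9 573.3
95 141 [ 566.5 -168.2   95.1] 560.2 573.4
110 159 [ 566.2 -167.2  110. ] 559.9 573.4
125 180 [ 566.4 -166.4  125. ] 560.3 573.4
140 186 [ 566.6 -165.5  140. ] 560.3 573.3
155 217 [ 567.  -164.6  155.1] 560.5 574.2
short yaw -102.06858125974223 [ 571.66991703 -141.5848485 ] [587.42148829 -95.07026436 188.1193701 ] [ 560.32279783 -166.35781019  172.09021112]
306 338 133 299
```

View pics/w2.png

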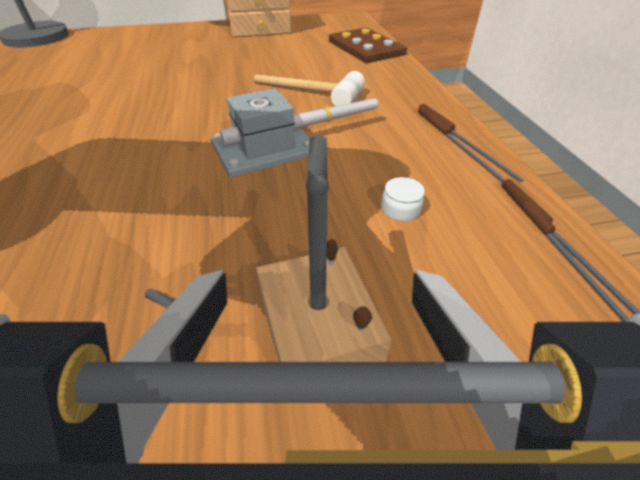

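The wrist view shows the key centred between the open fingers (bend (317,185), hole (317,305)). It leans about 3.5° towards its short arm, and the handles at (331,250) and (362,317) will be cleared. I'll approach along the tool axis.

>>> {"api": "servo_tool", "payload": {"motion": [[[-0.006,0,-0.014,0,0,0,0],[0.006,0.06,-0.05,0,0,0,0],[0.016,0.11,-0.08,0,0,0,0],[0.026,0.152,-0.104,0,0,0,0],[0.026,0.152,-0.104,0,0,0,0],[0.026,0.152,-0.104,0,0,0,0]]]}}

```text
clock: 3.05
eef_pos: [564.2, -169.3, 128.7]
eef_rot: [-3.138, -1.044, 1.366]
wrist_force: [-0.6, 0.2, 0.5]
finger_gap: 94.3
finger_force: 0.0
```

```bash
python3 - <<'E'
from h import *
s=manip.read_state(); print(s['joints'].round(3),s['eef_pos'].round(1),s['eef_rot'].round(3))
print(go([570.1,-144,115.5],tool(-12,60),s))
E
```

```text
[-0.712  0.753  1.36   0.86   1.674 -0.719] [ 564.2 -169.3  128.7] [-3.138 -1.044  1.366]
[ 0.0117  0.0505 -0.0263  0.0008 -0.0007 -0.0024]
```

>>> {"api": "servo_tool", "payload": {"motion": [[[0.006,0.025,-0.013,0,0,0,0],[0.012,0.05,-0.026,0,0,0,0],[0.012,0.05,-0.026,0,0,0,0],[0.012,0.05,-0.026,0,0,0,0.6],[0.012,0.05,-0.026,0,0,0,0.8],[0.012,0.05,-0.026,0,0,0,1],[0.012,0.05,-0.026,0,0,0,1],[0.012,0.05,-0.026,0,0,0,1],[0.012,0.05,-0.026,0,0,0,1],[0.012,0.05,-0.026,0,0,0,1]]], "newtons": 12}}

```text
clock: 4.05
eef_pos: [570.0, -144.0, 114.4]
eef_rot: [-3.135, -1.045, 1.362]
wrist_force: [1.4, 0.1, -0.1]
finger_gap: 41.6
finger_force: 0.0
```

>>> {"api": "servo_tool", "payload": {"motion": [[[0,0,0,0,0,0,1],[0,0,0,0,0,0,1],[0,0,0,0,0,0,1],[0,0,0,0,0,0,1],[0,0,0,0,0,0,1],[0,0,0,0,0,0,1],[0,0,0,0,0,0,1]]], "newtons": 12}}

```text
clock: 4.75
eef_pos: [570.0, -144.0, 114.4]
eef_rot: [-3.135, -1.045, 1.362]
wrist_force: [0.8, -0.4, -1.0]
finger_gap: 14.0
finger_force: 12.0
```

Gap is 14.0 mm, so the flats are held. Now grip firmly and lift along the key's axis.

>>> {"api": "servo_tool", "payload": {"motion": [[[0,0,0,0,0,0,1],[0,0,0,0,0,0,1],[0,0,0,0,0,0,1],[0,0.001,0.015,0,0,0,1],[0,0.002,0.03,0,0,0,1]]], "newtons": 55}}

```text
clock: 5.25
eef_pos: [569.9, -143.0, 129.7]
eef_rot: [-3.133, -1.045, 1.361]
wrist_force: [1.2, -1.4, -2.7]
finger_gap: 13.5
finger_force: 55.0
```

>>> {"api": "servo_tool", "payload": {"motion": [[[0,0.001,0.02,0,0,0,1],[0,0.002,0.04,0,0,0,1],[0.001,0.005,0.08,0,0,0,1],[0.001,0.005,0.12,0,0,0,1],[0.001,0.005,0.2,0,0,0,1],[0.001,0.005,0.28,0,0,0,1],[0.001,0.005,0.34,0,0,0,1],[0.001,0.005,0.34,0,0,0,1]]]}}

```text
clock: 6.05
eef_pos: [570.8, -140.6, 305.0]
eef_rot: [3.134, -1.042, 1.376]
wrist_force: [0.2, -0.8, -2.9]
finger_gap: 13.0
finger_force: 55.0
```

```bash
cat > inhand.py <<'E'
from h import *
s=manip.read_state(); r0=R.from_euler('xyz',s['eef_rot']); print('tool z',r0.as_matrix()[:,2].round(3),s['joints'].round(2))
for n in('wrist','scene','side'):
    c=cam(n); W=pts(c); ok=np.isfinite(W[...,2]); Q=np.full(W.shape,np.nan); Q[ok]=r0.inv().apply(W[ok]-s['eef_pos'])
    m=ok&(abs(Q[...,1])<14)&(abs(Q[...,0])<160)&(Q[...,2]>-75)&(Q[...,2]<110)
    q=Q[m]
    if len(q)<30: print(n,'few');continue
    # key long direction in tool xz expected at ang: h=(sin)...
    a=np.radians(26.5); h=np.array([-np.cos(a),0,np.sin(a)]); x=np.array([np.sin(a),0,np.cos(a)])
    g=np.array([0,0,-19.]); L=(q-g)@h; X=(q-g)@x
    for lo,hi in((-75,-62),(-50,-15),(15,30),(30,60),(60,90),(90,108)):
        k=(L>lo)&(L<hi)&(abs(X)<14 if lo>-60 else (X>0)&(X<80))
        if k.sum()>5: print(n,(lo,hi),k.sum(),'L',L[k].mean().round(1),'X mean',X[k].mean().round(1),'X range',np.percentile(X[k],[2,98]).round(1),'y',q[k,1].mean().round(1),'Lmax',L[k].max().round(1),L[k].min().round(1))
E
python3 inhand.py
```

```text
tool z [ 0.175  0.845 -0.504] [-0.67  0.53  1.28  0.92  1.83 -0.46]
wrist (-75, -62) 1020 L -62.9 X mean 25.5 X range [ 0.5 60.1] y 0.3 Lmax -62.0 -64.3
wrist (-50, -15) 2483 L -32.3 X mean -6.6 X range [-13.   -3.9] y -0.5 Lmax -15.0 -50.0
wrist (15, 30) 501 L 22.2 X mean -6.2 X range [-8.3 -3.9] y -0.3 Lmax 30.0 15.0
wrist (30, 60) 232 L 34.1 X mean -5.8 X range [-8.2 -3.8] y -0.1 Lmax 40.5 30.0
wrist (60, 90) 113 L 86.3 X mean -6.7 X range [-8.4 -4.4] y 0.3 Lmax 90.0 79.9
wrist (90, 108) 270 L 98.1 X mean -6.1 X range [-8.2 -3.8] y 0.2 Lmax 107.0 90.5
scene (-50, -15) 120 L -32.4 X mean 3.2 X range [-6.7 11.5] y 5.4 Lmax -15.1 -50.0
scene (15, 30) 22 L 25.4 X mean 2.7 X range [-5.4 13.1] y 6.5 Lmax 29.9 15.9
scene (30, 60) 89 L 44.8 X mean 2.8 X range [-5.   8.8] y 5.5 Lmax 59.9 30.1
scene (60, 90) 83 L 74.5 X mean 2.6 X range [-6.4  9.5] y 5.4 Lmax 89.7 60.2
scene (90, 108) 52 L 98.6 X mean 3.1 X range [-4.6  9.3] y 6.1 Lmax 107.8 90.1
side (-50, -15) 124 L -33.2 X mean -5.9 X range [-9.6 -0.2] y -0.7 Lmax -15.3 -49.2
```

```bash
cat >> h.py <<'E'
a=np.radians(26.5); H=np.array([-np.cos(a),0,np.sin(a)]); X=np.array([np.sin(a),0,np.cos(a)])
G=np.array([0,0,-19.]); BEND=G-56*H; TIP=BEND+65*X
def place(psi,tip):
    Rt=tool(psi-270,-26.5); return np.array(tip)-Rt.apply(TIP),Rt
E
python3 - <<'E'
from h import *
for z in(200,100):
    p,Rt=place(297.3,[548.8,193.7,z]); print(p.round(1),go(p,Rt),Rt.apply(X).round(3),Rt.apply(H).round(3))
E
```

```text
[578.4 136.4 248. ] [ 0.0165  0.5534 -0.1012 -0.4832 -0.0679  0.1742] [ 0.  0. -1.] [ 0.459 -0.889  0.   ]
[578.4 136.4 148. ] [ 0.0165  0.5534 -0.3012 -0.4832 -0.0679  0.1742] [ 0.  0. -1.] [ 0.459 -0.889  0.   ]
```

>>> {"api": "servo_tool", "payload": {"motion": [[[0,0.06,0.02,-0.483,-0.068,0.174,1],[0,0.12,0.02,-0.483,-0.068,0.174,1],[0,0.18,0.02,-0.483,-0.068,0.174,1],[0,0.24,0.02,-0.483,-0.068,0.174,1],[0,0.3,0.02,-0.483,-0.068,0.174,1],[0.016,0.36,0,-0.483,-0.068,0.174,1],[0.016,0.42,0,-0.483,-0.068,0.174,1],[0.016,0.48,-0.02,-0.483,-0.068,0.174,1],[0.016,0.52,-0.05,-0.483,-0.068,0.174,1],[0.016,0.553,-0.1,-0.483,-0.068,0.174,1]]]}}

```text
clock: 7.2
eef_pos: [578.4, 137.7, 249.0]
eef_rot: [3.101, 0.354, 1.994]
wrist_force: [0.7, -0.7, -2.7]
finger_gap: 13.0
finger_force: 55.0
```

```bash
python3 - <<'E'
from h import *
s=manip.read_state(); print(s['eef_pos'].round(1),s['joints'].round(2),s['wrist_force'].round(1))
p,Rt=place(297.3,[548.8,193.7,120]); print(go(p,Rt,s))
E
```

```text
[578.4 137.7 249. ] [ 0.33  0.33  1.41 -0.36  1.33 -0.03] [ 0.7 -0.7 -2.7]
[-0.     -0.0025 -0.1621 -0.0363 -0.0045  0.0118]
```

>>> {"api": "servo_tool", "payload": {"motion": [[[0,-0.002,-0.06,-0.036,-0.0045,0.012,1],[0,-0.002,-0.12,-0.036,-0.0045,0.012,1],[0,-0.002,-0.16,-0.036,-0.0045,0.012,1],[0,-0.002,-0.16,-0.036,-0.0045,0.012,1],[0,-0.002,-0.16,-0.036,-0.0045,0.012,1]]]}}

```text
clock: 7.7
eef_pos: [578.2, 134.8, 169.1]
eef_rot: [-3.141, 0.456, 2.044]
wrist_force: [-0.4, 0.3, -1.7]
finger_gap: 13.0
finger_force: 55.0
```

```bash
sed -i 's/15,30),(30,60)/15,30),(-75,-48),(30,60)/' inhand.py; python3 inhand.py; python3 - <<'E'
from h import *
s=manip.read_state(); r0=R.from_euler('xyz',s['eef_rot']); print(s['eef_pos'].round(1),'tip',(s['eef_pos']+r0.apply(TIP)).round(1),'x',r0.apply(X).round(3),'h',np.degrees(np.arctan2(*r0.apply(H)[1::-1])))
ims=[]
for n in('scene','side'):
    c=cam(n); T=np.linalg.inv(c['cam_to_world']); p=T@np.r_[548.8,193.7,100,1]; u=int(p[0]/p[2]*c['f']+c['cx']);v=int(p[1]/p[2]*c['f']+c['cy'])
    v=max(v,40); ims.append(cv2.resize(c['frame'][v-40:v+40,u-40:u+40],(400,400),interpolation=cv2.INTER_CUBIC)); print(n,u,v)
cv2.imwrite('pics/pre.png',np.hstack(ims)[...,::-1])
E
```

```text
tool z [ 0.2   -0.392 -0.898] [ 0.37  0.42  1.52 -0.49  1.2   0.07]
wrist (-75, -62) 1323 L -63.1 X mean 26.3 X range [ 0.6 59.9] y 0.2 Lmax -62.0 -65.0
wrist (-50, -15) 2485 L -32.3 X mean -6.8 X range [-12.9  -4.1] y -0.6 Lmax -15.0 -50.0
wrist (15, 30) 505 L 22.3 X mean -6.3 X range [-8.5 -4. ] y -0.5 Lmax 30.0 15.0
wrist (-75, -48) 2426 L -62.2 X mean 26.5 X range [ 0.7 60.1] y 0.3 Lmax -56.3 -65.0
wrist (30, 60) 226 L 34.2 X mean -5.9 X range [-8.3 -4. ] y -0.3 Lmax 40.9 30.1
wrist (60, 90) 110 L 86.2 X mean -6.7 X range [-8.4 -4.3] y 0.0 Lmax 90.0 80.3
wrist (90, 108) 262 L 97.8 X mean -6.1 X range [-8.3 -3.9] y -0.1 Lmax 106.4 90.0
scene (-50, -15) 60 L -39.0 X mean -1.9 X range [-8.2  8. ] y 6.9 Lmax -21.1 -49.6
scene (15, 30) 43 L 22.4 X mean -3.2 X range [-8.6  6.6] y 6.1 Lmax 29.8 15.3
scene (-75, -48) 146 L -53.1 X mean 32.2 X range [ 2.2 62.1] y 7.3 Lmax -48.1 -63.5
scene (30, 60) 84 L 44.8 X mean -3.2 X range [-9.   4.6] y 6.6 Lmax 58.8 30.6
scene (60, 90) 88 L 75.3 X mean -3.4 X range [-8.3  3.8] y 6.6 Lmax 90.0 61.0
scene (90, 108) 57 L 100.0 X mean -3.1 X range [-9.3  4.8] y 6.5 Lmax 107.9 90.0
side (-50, -15) 11 L -42.0 X mean -1.7 X range [-8.5 11.1] y -5.6 Lmax -16.6 -49.8
side (15, 30) 34 L 21.6 X mean -4.9 X range [-10.5   7.5] y -3.9 Lmax 29.7 15.3
side (-75, -48) 68 L -52.1 X mean 33.0 X range [ 5.6 58.9] y -4.8 Lmax -48.0 -61.1
side (30, 60) 60 L 45.0 X mean -6.0 X range [-10.    0.8] y -3.5 Lmax 59.3 30.9
side (60, 90) 72 L 75.3 X mean -6.2 X range [-11.7   1.2] y -3.1 Lmax 90.0 60.3
side (90, 108) 44 L 100.2 X mean -5.9 X range [-10.2   2. ] y -3.1 Lmax 107.9 90.2
[578.9 134.9 170.6] tip [549.5 192.6 123. ] x [-0.     0.007 -1.   ] h -62.937510151322996
scene 465 246
side 288 155
```

View pics/pre.png

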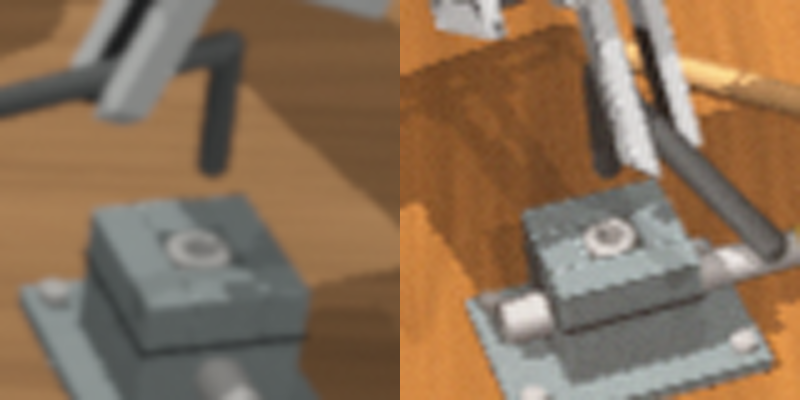

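The key hangs upright about 43 mm over the socket in both views. I'll check the tip against the socket in a single wrist frame.

```bash
python3 - <<'E'
from h import *
import pickle
c=cam('wrist'); s=manip.read_state(); pickle.dump((c,s),open('w3.pkl','wb'))
T=np.linalg.inv(c['cam_to_world']); r0=R.from_euler('xyz',s['eef_rot'])
def px(P): p=T@np.r_[P,1]; return p[0]/p[2]*c['f']+c['cx'],p[1]/p[2]*c['f']+c['cy']
print('sock',px([548.8,193.7,80]),'tip',px(s['eef_pos']+r0.apply(TIP)),'cam',np.array(c['cam_to_world'])[:3,3])
u,v=map(int,px([548.8,193.7,80])); v0=max(v-60,0);print(u-60,v0)
cv2.imwrite('pics/w3.png',cv2.resize(c['frame'][v0:v0+120,u-60:u+60],(600,600),interpolation=cv2.INTER_CUBIC)[...,::-1])
E
```

```text
sock (np.float64(319.72054003784933), np.float64(92.59610772589369)) tip (np.float64(320.004254034311), np.float64(126.25920101176638)) cam [512.51190484 263.28005122 299.52752718]
259 32
```

View pics/w3.png

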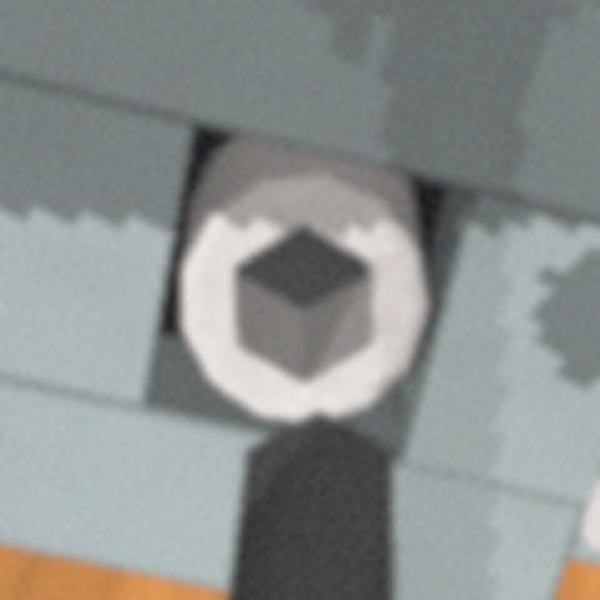

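Socket hexagon centre is at crop (305,304), or pixel (319.5,92.4), matching the prediction within 0.2 px. The tip's corner is at crop (320,415), about 2.5 px to the right of its prediction, so I'll fit the short arm's sideways lean.

```bash
python3 - <<'E'
from h import *
import pickle
c,s=pickle.load(open('w3.pkl','rb')); r0=R.from_euler('xyz',s['eef_rot']); W=pts(c); ok=np.isfinite(W[...,2])
q=r0.inv().apply(W[ok]-s['eef_pos'])-G; L=q@H; x=q@X; y=q[:,1]
for lo in range(0,65,8):
    k=(L<-56.5)&(L>-70)&(x>lo)&(x<lo+8)&(abs(y)<12)
    if k.sum()>8: print('short',lo+4,k.sum(),'ymid',((y[k].min()+y[k].max())/2).round(2),'w',np.ptp(y[k]).round(1),'L@min',np.percentile(L[k],1).round(1))
for lo in range(-54,110,8):
    k=(x<-3)&(x>-9.5)&(L>lo)&(L<lo+8)&(abs(y)<12)
    if k.sum()>8: print('long',lo+4,k.sum(),'ymid',((y[k].min()+y[k].max())/2).round(2),'w',np.ptp(y[k]).round(1))
print(r0.apply([0,1,0]))
E
```

```text
short 4 424 ymid -0.67 w 14.9 L@min -64.3
short 12 408 ymid -0.18 w 14.1 L@min -64.3
short 20 358 ymid -0.15 w 13.8 L@min -64.3
short 28 308 ymid 0.19 w 13.7 L@min -64.4
short 36 286 ymid 0.41 w 13.8 L@min -64.3
short 44 250 ymid 0.71 w 13.8 L@min -64.3
short 52 224 ymid 0.97 w 13.9 L@min -64.3
short 60 149 ymid 1.18 w 13.8 L@min -64.3
long -50 630 ymid -0.76 w 13.9
long -42 577 ymid -0.68 w 14.1
long -34 511 ymid -0.67 w 13.9
long -26 476 ymid -0.57 w 13.9
long -18 499 ymid 0.01 w 23.8
long -10 494 ymid 0.12 w 23.7
long -2 336 ymid -0.33 w 13.4
long 6 313 ymid -0.34 w 13.5
long 14 298 ymid -0.33 w 13.9
long 22 263 ymid -0.53 w 13.7
long 30 244 ymid -0.36 w 13.7
long 38 112 ymid -0.33 w 14.0
long 78 9 ymid -0.1 w 3.5
long 86 101 ymid -0.09 w 13.3
long 94 132 ymid -0.13 w 13.6
long 102 126 ymid -0.1 w 13.8
[0.89046232 0.4550503  0.00246697]
```

```bash
cat >> h.py <<'E'
Y=np.array([0,1.,0]); X=X+.033*Y; X/=np.linalg.norm(X); H=H+.004*Y; H-=X*(H@X); H/=np.linalg.norm(H)
BEND=G-56.2*H-.55*Y; TIP=BEND+65*X
KT=np.stack([X,H,np.cross(X,H)],1)
def place(psi,tip,droop=0):
    p=np.radians(psi); x=np.array([0,0,-1.]); h=np.array([np.cos(p),np.sin(p),0])
    Rt=R.from_matrix(np.stack([x,h,np.cross(x,h)],1)@KT.T); return np.array(tip)-Rt.apply(TIP),Rt
def now():
    s=manip.read_state(); r0=R.from_euler('xyz',s['eef_rot']); h=r0.apply(H)
    print('t',round(s['clock'],2),'tip',(s['eef_pos']+r0.apply(TIP)).round(2),'x',r0.apply(X).round(3),'h',np.degrees(np.arctan2(h[1],h[0])).round(2),'F',s['wrist_force'].round(1),'M',s['moment'].round(2),'gap',round(s['finger_gap'],1)); return s
E
python3 - <<'E'
from h import *
s=now()
for z in(90,80): print(go(*place(297.3,[548.8,193.7,z]),s))
E
```

```text
t 8.0 tip [550.47 193.45 122.66] x [ 0.029  0.021 -0.999] h -62.7 F [ 0.5  0.  -2.3] M [0.4  0.12 0.01] gap 13.8
[-0.0006  0.0025 -0.0645 -0.0068  0.0092  0.    ]
[-0.0006  0.0025 -0.0845 -0.0068  0.0092  0.    ]
```

>>> {"api": "servo_tool", "payload": {"motion": [[[-0.0006,0.0025,-0.03,-0.007,0.009,0,1],[-0.0006,0.0025,-0.0645,-0.007,0.009,0,1],[-0.0006,0.0025,-0.0645,-0.007,0.009,0,1],[-0.0006,0.0025,-0.0645,-0.007,0.009,0,1]]]}}

```text
clock: 8.4
eef_pos: [578.3, 136.2, 137.8]
eef_rot: [-3.104, 0.463, 2.06]
wrist_force: [0.7, -0.5, -2.9]
finger_gap: 13.7
finger_force: 55.0
```

```bash
python3 - <<'E'
from h import *
s=now()
for z in(90,80): print(go(*place(297.3,[548.8,193.7,z]),s))
E
```

```text
t 8.4 tip [548.69 193.68  89.78] x [-0.    -0.001 -1.   ] h -62.7 F [ 0.7 -0.5 -2.9] M [ 0.41  0.13 -0.  ] gap 13.7
[ 0.0002 -0.0001  0.0003  0.0003 -0.     -0.    ]
[ 0.0002 -0.0001 -0.0197  0.0003 -0.     -0.    ]
```

Exactly over the socket. Descend gently, checking the force.

>>> {"api": "servo_tool", "payload": {"motion": [[[0,0,-0.01,0,0,0,1],[0,0,-0.02,0,0,0,1],[0,0,-0.024,0,0,0,1],[0,0,-0.028,0,0,0,1],[0,0,-0.028,0,0,0,1]]]}}

```text
clock: 8.9
eef_pos: [578.1, 136.2, 123.0]
eef_rot: [-3.103, 0.463, 2.06]
wrist_force: [-0.4, -0.6, -3.5]
finger_gap: 13.3
finger_force: 55.0
```

```bash
python3 -c "
from h import *
now()"
```

```text
t 8.9 tip [548.47 193.65  74.97] x [-0.001 -0.001 -1.   ] h -62.7 F [-0.4 -0.6 -3.5] M [ 0.39  0.14 -0.04] gap 13.3
```

The tip is 5 mm inside with no contact force. Continue down.

>>> {"api": "servo_tool", "payload": {"motion": [[[0.0004,0,-0.008,0,0,0,1],[0.0004,0,-0.016,0,0,0,1],[0.0004,0,-0.024,0,0,0,1],[0.0004,0,-0.03,0,0,0,1],[0.0004,0,-0.03,0,0,0,1]]]}}

```text
clock: 9.4
eef_pos: [578.2, 136.2, 107.6]
eef_rot: [-3.103, 0.463, 2.061]
wrist_force: [-0.2, -0.6, -2.3]
finger_gap: 13.3
finger_force: 55.0
```

```bash
python3 -c "
from h import *
now()"
```

```text
t 9.4 tip [548.5  193.6   59.56] x [-0.001 -0.001 -1.   ] h -62.69 F [-0.2 -0.6 -2.3] M [0.4  0.12 0.03] gap 13.3
```

>>> {"api": "servo_tool", "payload": {"motion": [[[0.0004,0,-0.003,0,0,0,1],[0.0004,0,-0.005,0,0,0,1],[0.0004,0,-0.006,0,0,0,1],[0.0004,0,-0.006,0,0,0,1]]]}}

```text
clock: 9.8
eef_pos: [578.6, 136.3, 105.2]
eef_rot: [-3.104, 0.463, 2.06]
wrist_force: [-0.4, -0.7, -2.0]
finger_gap: 13.3
finger_force: 55.0
```

```bash
python3 -c "
from h import *
now()"
```

```text
t 9.8 tip [548.93 193.7   57.16] x [-0.    -0.001 -1.   ] h -62.69 F [-0.4 -0.7 -2. ] M [ 0.37  0.15 -0.01] gap 13.3
```

>>> {"api": "servo_tool", "payload": {"motion": [[[0,0,-0.001,0,0,0,1],[0,0,-0.002,0,0,0,1],[0,0,-0.003,0,0,0,1],[0,0,-0.003,0,0,0,1]]]}}

```text
clock: 10.2
eef_pos: [578.6, 136.2, 103.7]
eef_rot: [-3.104, 0.463, 2.06]
wrist_force: [-0.2, -0.7, -3.5]
finger_gap: 13.1
finger_force: 55.0
```

```bash
python3 -c "
from h import *
now()"
```

```text
t 10.2 tip [548.96 193.66  55.65] x [-0.    -0.001 -1.   ] h -62.69 F [-0.2 -0.7 -3.5] M [0.38 0.11 0.04] gap 13.1
```

>>> {"api": "servo_tool", "payload": {"motion": [[[0,0,-0.001,0,0,0,1],[0,0,-0.002,0,0,0,1],[0,0,-0.002,0,0,0,1]]]}}

```text
clock: 10.5
eef_pos: [578.8, 136.1, 103.1]
eef_rot: [-3.104, 0.463, 2.06]
wrist_force: [0.8, -2.2, 1.2]
finger_gap: 13.1
finger_force: 55.0
```

```bash
python3 -c "
from h import *
now()"
```

```text
t 10.5 tip [549.23 193.53  54.99] x [ 0.    -0.001 -1.   ] h -62.7 F [ 0.8 -2.2  1.2] M [-0.1  -0.07 -0.07] gap 13.1
```

Seated: firm bottom contact at about 4 N. Now tabulate the arc about the screw axis.

```bash
cat > arc.py <<'E'
from h import *
import sys
AX=np.array([549.0,193.6])
s=now(); r=s['eef_pos'][:2]-AX; 
# torque about the axis: force at grip plus couple, moment taken about the TCP
g=s['eef_pos'][:2]-AX; F=s['wrist_force']
print('Tz by force',round((g[0]*F[1]-g[1]*F[0])/1000,2),'moment z',round(s['moment'][2],2))
for d in map(float,sys.argv[1:]):
    v=R.from_rotvec([0,0,-d]).apply([*r,0])[:2]-r; print(d,(v/500).round(4),round(-d/np.pi,4))
E
python3 arc.py 0.05 0.1 0.15 0.2 0.25 0.3 0.35
```

```text
t 10.5 tip [549.23 193.53  54.99] x [ 0.    -0.001 -1.   ] h -62.7 F [ 0.8 -2.2  1.2] M [-0.1  -0.07 -0.07] gap 13.1
Tz by force -0.02 moment z -0.07
0.05 [-0.0058 -0.0028] -0.0159
0.1 [-0.0118 -0.0054] -0.0318
0.15 [-0.0179 -0.0076] -0.0477
0.2 [-0.024  -0.0096] -0.0637
0.25 [-0.0303 -0.0112] -0.0796
0.3 [-0.0367 -0.0125] -0.0955
0.35 [-0.0431 -0.0135] -0.1114
```

>>> {"api": "servo_tool", "payload": {"motion": [[[-0.0029,-0.0014,0.0003,0,0,-0.008,1],[-0.0058,-0.0028,0.0003,0,0,-0.0159,1],[-0.0088,-0.0041,0.0003,0,0,-0.0239,1],[-0.0118,-0.0054,0.0003,0,0,-0.0318,1],[-0.0148,-0.0065,0.0003,0,0,-0.0398,1],[-0.0179,-0.0076,0.0003,0,0,-0.0477,1],[-0.021,-0.0086,0.0003,0,0,-0.0557,1],[-0.024,-0.0096,0.0003,0,0,-0.0637,1]]]}}

```text
clock: 11.3
eef_pos: [566.5, 131.4, 102.8]
eef_rot: [-3.104, 0.463, 1.858]
wrist_force: [1.0, -1.3, 0.3]
finger_gap: 13.4
finger_force: 55.0
```

```bash
python3 arc.py 0.025 0.05 0.075 0.1 0.125 0.15 0.175 0.2
```

```text
t 11.3 tip [548.94 193.64  54.79] x [-0.001 -0.001 -1.   ] h -74.28 F [ 1.  -1.3  0.3] M [ 0.01 -0.07  0.01] gap 13.4
Tz by force 0.04 moment z 0.01
0.025 [-0.0031 -0.0008] -0.008
0.05 [-0.0063 -0.0016] -0.0159
0.075 [-0.0094 -0.0023] -0.0239
0.1 [-0.0126 -0.0029] -0.0318
0.125 [-0.0158 -0.0034] -0.0398
0.15 [-0.019  -0.0038] -0.0477
0.175 [-0.0222 -0.0042] -0.0557
0.2 [-0.0254 -0.0045] -0.0637
```

No load yet, still in the play. Continue.

>>> {"api": "servo_tool", "payload": {"motion": [[[-0.0031,-0.0008,0,0,0,-0.008,1],[-0.0063,-0.0016,0,0,0,-0.0159,1],[-0.0094,-0.0023,0,0,0,-0.0239,1],[-0.0126,-0.0029,0,0,0,-0.0318,1],[-0.0158,-0.0034,0,0,0,-0.0398,1],[-0.019,-0.0038,0,0,0,-0.0477,1]]]}}

```text
clock: 11.9
eef_pos: [557.7, 129.7, 103.1]
eef_rot: [-3.106, 0.463, 1.708]
wrist_force: [6.9, -0.6, -0.9]
finger_gap: 13.3
finger_force: 55.1
```

```bash
python3 arc.py 0.025 0.05 0.075 0.1 0.125 0.15 0.175 0.2
```

```text
t 11.9 tip [549.74 193.89  55.05] x [ 0.001 -0.    -1.   ] h -82.8 F [ 6.9 -0.6 -0.9] M [ 0.36 -1.44  1.14] gap 13.3
Tz by force 0.43 moment z 1.14
0.025 [-0.0032 -0.0004] -0.008
0.05 [-0.0064 -0.0007] -0.0159
0.075 [-0.0096 -0.001 ] -0.0239
0.1 [-0.0128 -0.0011] -0.0318
0.125 [-0.0161 -0.0012] -0.0398
0.15 [-0.0193 -0.0012] -0.0477
0.175 [-0.0225 -0.0011] -0.0557
0.2 [-0.0257 -0.0009] -0.0637
```

The screw is turning at about 1.0 N m (moment referred from the sensor to the axis). I'll add a slight lateral lead so the key works as a lever rather than through the pads.

>>> {"api": "servo_tool", "payload": {"motion": [[[-0.0042,-0.0004,0,0,0,-0.008,1],[-0.008,-0.0007,0,0,0,-0.0159,1],[-0.0112,-0.001,0,0,0,-0.0239,1],[-0.0144,-0.0011,0,0,0,-0.0318,1],[-0.0177,-0.0012,0,0,0,-0.0398,1],[-0.0209,-0.0012,0,0,0,-0.0477,1]]]}}

```text
clock: 12.5
eef_pos: [547.6, 129.2, 103.0]
eef_rot: [-3.107, 0.462, 1.558]
wrist_force: [9.3, -0.1, -1.2]
finger_gap: 13.5
finger_force: 55.0
```

```bash
sed -i "/Tz by/c tz=R.from_euler('xyz',s['eef_rot']).apply([0,0,1]); q=(s['eef_pos']-195*tz)[:2]-AX; print('T axis',round(s['moment'][2]+(q[0]*F[1]-q[1]*F[0])/1000,2),'at grip couple',round(s['moment'][2]-0.0+((-176*tz[0])*F[1]-(-176*tz[1])*F[0])/1000,2))" arc.py; python3 arc.py 0.02 0.04 0.06 0.08 0.1 0.12
```

```text
t 12.5 tip [549.25 193.85  55.06] x [ 0.002 -0.    -1.   ] h -91.38 F [ 9.3 -0.1 -1.2] M [ 0.52 -1.77  1.17] gap 13.5
T axis 0.96 at grip couple 0.43
0.02 [-0.0026  0.0001] -0.0064
0.04 [-0.0051  0.0002] -0.0127
0.06 [-0.0077  0.0004] -0.0191
0.08 [-0.0103  0.0006] -0.0255
0.1 [-0.0128  0.0009] -0.0318
0.12 [-0.0154  0.0013] -0.0382
```

>>> {"api": "servo_tool", "payload": {"motion": [[[-0.0034,0.0001,0,0,0,-0.0064,1],[-0.0059,0.0002,0,0,0,-0.0127,1],[-0.0085,0.0004,0,0,0,-0.0191,1],[-0.0111,0.0006,0,0,0,-0.0255,1],[-0.0136,0.0009,0,0,0,-0.0318,1]]]}}

```text
clock: 13.0
eef_pos: [540.9, 129.6, 103.0]
eef_rot: [-3.107, 0.462, 1.458]
wrist_force: [10.2, -0.4, -1.8]
finger_gap: 13.6
finger_force: 55.0
```

```bash
python3 arc.py 0.02 0.04 0.06
```

```text
t 13.0 tip [549.01 193.82  55.02] x [ 0.002  0.    -1.   ] h -97.09 F [10.2 -0.4 -1.8] M [ 0.46 -2.01  1.19] gap 13.6
T axis 0.96 at grip couple 0.39
0.02 [-0.0026  0.0004] -0.0064
0.04 [-0.0051  0.0008] -0.0127
0.06 [-0.0076  0.0012] -0.0191
```

>>> {"api": "servo_tool", "payload": {"motion": [[[-0.0013,0.0002,0,0,0,-0.0032,1],[-0.0026,0.0004,0,0,0,-0.0064,1],[-0.0038,0.0006,0,0,0,-0.0095,1],[-0.0051,0.0008,0,0,0,-0.0127,1]]]}}

```text
clock: 13.4
eef_pos: [538.3, 130.0, 103.0]
eef_rot: [-3.107, 0.462, 1.419]
wrist_force: [10.5, -0.7, -3.2]
finger_gap: 13.3
finger_force: 55.0
```

```bash
python3 arc.py 0.02 0.04 0.06
```

```text
t 13.4 tip [548.99 193.81  55.01] x [ 0.002  0.    -1.   ] h -99.36 F [10.5 -0.7 -3.2] M [ 0.4  -1.99  1.18] gap 13.3
T axis 0.95 at grip couple 0.36
0.02 [-0.0025  0.0005] -0.0064
0.04 [-0.0051  0.001 ] -0.0127
0.06 [-0.0076  0.0015] -0.0191
```

>>> {"api": "servo_tool", "payload": {"motion": [[[-0.0013,0.0002,0,0,0,-0.0032,1],[-0.0025,0.0005,0,0,0,-0.0064,1],[-0.0038,0.0008,0,0,0,-0.0095,1],[-0.0051,0.001,0,0,0,-0.0127,1]]]}}

```text
clock: 13.8
eef_pos: [535.8, 130.5, 103.0]
eef_rot: [-3.107, 0.462, 1.379]
wrist_force: [9.7, 0.2, -2.4]
finger_gap: 13.3
finger_force: 55.0
```

```bash
python3 arc.py 0.01 0.02 0.03
```

```text
t 13.8 tip [549.01 193.82  55.03] x [ 0.002  0.    -1.   ] h -101.65 F [ 9.7  0.2 -2.4] M [ 0.44 -2.01  1.2 ] gap 13.3
T axis 1.0 at grip couple 0.47
0.01 [-0.0013  0.0003] -0.0032
0.02 [-0.0025  0.0006] -0.0064
0.03 [-0.0038  0.0008] -0.0095
```

>>> {"api": "servo_tool", "payload": {"motion": [[[-0.0013,0.0003,0,0,0,-0.0032,1],[-0.0025,0.0006,0,0,0,-0.0064,1],[-0.0038,0.0008,0,0,0,-0.0095,1]]]}}

```text
clock: 14.1
eef_pos: [533.9, 130.9, 102.9]
eef_rot: [-3.107, 0.462, 1.349]
wrist_force: [10.8, 0.1, -2.4]
finger_gap: 13.2
finger_force: 55.0
```

```bash
python3 arc.py 0.01 0.02 0.03
```

```text
t 14.1 tip [548.97 193.79  54.99] x [ 0.002  0.    -1.   ] h -103.36 F [10.8  0.1 -2.4] M [ 0.43 -2.08  1.07] gap 13.2
T axis 0.85 at grip couple 0.26
0.01 [-0.0013  0.0003] -0.0032
0.02 [-0.0025  0.0006] -0.0064
0.03 [-0.0037  0.001 ] -0.0095
```

>>> {"api": "servo_tool", "payload": {"motion": [[[-0.0013,0.0003,0,0,0,-0.0032,1],[-0.0025,0.0006,0,0,0,-0.0064,1],[-0.0025,0.0006,0,0,0,-0.0064,1]]]}}

```text
clock: 14.4
eef_pos: [532.6, 131.2, 102.9]
eef_rot: [-3.107, 0.462, 1.329]
wrist_force: [10.4, 0.8, -2.8]
finger_gap: 13.4
finger_force: 55.0
```

```bash
python3 arc.py 0.01 0.02 0.03
```

```text
t 14.4 tip [548.99 193.8   54.96] x [ 0.002  0.    -1.   ] h -104.51 F [10.4  0.8 -2.8] M [ 0.47 -2.02  1.1 ] gap 13.4
T axis 0.9 at grip couple 0.34
0.01 [-0.0012  0.0003] -0.0032
0.02 [-0.0025  0.0007] -0.0064
0.03 [-0.0037  0.001 ] -0.0095
```

>>> {"api": "servo_tool", "payload": {"motion": [[[-0.0012,0.0003,0,0,0,-0.0032,1],[-0.0025,0.0007,0,0,0,-0.0064,1],[-0.0025,0.0007,0,0,0,-0.0064,1]]]}}

```text
clock: 14.7
eef_pos: [531.4, 131.5, 102.9]
eef_rot: [-3.107, 0.462, 1.309]
wrist_force: [10.2, -0.0, -3.0]
finger_gap: 13.3
finger_force: 55.0
```

```bash
python3 arc.py 0.01 0.02 0.03
```

```text
t 14.7 tip [548.99 193.79  54.95] x [ 0.002  0.    -1.   ] h -105.66 F [10.2 -0.  -3. ] M [ 0.41 -2.01  1.1 ] gap 13.3
T axis 0.9 at grip couple 0.34
0.01 [-0.0012  0.0004] -0.0032
0.02 [-0.0025  0.0007] -0.0064
0.03 [-0.0037  0.0011] -0.0095
```

>>> {"api": "servo_tool", "payload": {"motion": [[[-0.0012,0.0004,0,0,0,-0.0032,1],[-0.0025,0.0007,0,0,0,-0.0064,1],[-0.0025,0.0007,0,0,0,-0.0064,1]]]}}

```text
clock: 15.0
eef_pos: [530.2, 131.9, 102.9]
eef_rot: [-3.107, 0.462, 1.289]
wrist_force: [10.0, -0.4, -2.6]
finger_gap: 13.6
finger_force: 55.0
```

```bash
python3 arc.py 0.01 0.02 0.03
```

```text
t 15.0 tip [548.99 193.78  54.94] x [ 0.002  0.    -1.   ] h -106.82 F [10.  -0.4 -2.6] M [ 0.46 -2.05  1.13] gap 13.6
T axis 0.92 at grip couple 0.38
0.01 [-0.0012  0.0004] -0.0032
0.02 [-0.0025  0.0008] -0.0064
0.03 [-0.0037  0.0012] -0.0095
```

>>> {"api": "servo_tool", "payload": {"motion": [[[-0.0012,0.0004,0,0,0,-0.0032,1],[-0.0025,0.0008,0,0,0,-0.0064,1],[-0.0025,0.0008,0,0,0,-0.0064,1]]]}}

```text
clock: 15.3
eef_pos: [528.9, 132.2, 102.9]
eef_rot: [-3.107, 0.462, 1.269]
wrist_force: [10.7, 0.4, -2.5]
finger_gap: 13.2
finger_force: 55.0
```

```bash
python3 arc.py 0.01 0.02 0.03
```

```text
t 15.3 tip [548.99 193.75  54.92] x [ 0.002  0.    -1.   ] h -107.97 F [10.7  0.4 -2.5] M [ 0.4  -2.04  1.16] gap 13.2
T axis 0.95 at grip couple 0.39
0.01 [-0.0012  0.0004] -0.0032
0.02 [-0.0024  0.0008] -0.0064
0.03 [-0.0037  0.0013] -0.0095
```

>>> {"api": "servo_tool", "payload": {"motion": [[[-0.0012,0.0004,0,0,0,-0.0032,1],[-0.0024,0.0008,0,0,0,-0.0064,1],[-0.0024,0.0008,0,0,0,-0.0064,1]]]}}

```text
clock: 15.6
eef_pos: [527.7, 132.7, 102.9]
eef_rot: [-3.107, 0.461, 1.249]
wrist_force: [9.2, 0.1, -3.8]
finger_gap: 13.2
finger_force: 55.0
```

```bash
python3 arc.py 0.01 0.02 0.03; python3 - <<'E'
from h import *
c=cam('wrist'); s=manip.read_state(); r0=R.from_euler('xyz',s['eef_rot']); W=pts(c); ok=np.isfinite(W[...,2])
a=np.radians(26.5);X=np.array([np.sin(a),0,np.cos(a)]);H=np.array([-np.cos(a),0,np.sin(a)])
q=r0.inv().apply(W[ok]-s['eef_pos'])-G; L=q@H; x=q@X; y=q[:,1]
for lo in (-50,-42,-34,-26,6,22,30,86,94,102):
    k=(x<-3)&(x>-9.5)&(L>lo)&(L<lo+8)&(abs(y)<12)
    if k.sum()>8: print(lo+4,((y[k].min()+y[k].max())/2).round(2),x[k].min().round(1),end=' | ')
m=abs(W[...,2]-80)<4; m&=(abs(W[...,0]-549)<60)&(abs(W[...,1]-193)<60); r=cv2.minAreaRect(W[m][:,:2].astype(np.float32)); print(r)
E
```

```text
t 15.6 tip [549.02 193.77  54.92] x [ 0.002  0.    -1.   ] h -109.12 F [ 9.2  0.1 -3.8] M [ 0.38 -2.05  1.05] gap 13.2
T axis 0.88 at grip couple 0.39
0.01 [-0.0012  0.0004] -0.0032
0.02 [-0.0024  0.0009] -0.0064
0.03 [-0.0036  0.0013] -0.0095
-46 -1.64 -9.4 | -38 -1.47 -9.3 | -30 -1.3 -9.5 | -22 -1.14 -9.3 | 10 -0.61 -9.1 | 26 -0.32 -8.6 | 34 -0.1 -8.9 | 90 0.83 -7.9 | 98 0.89 -7.8 | 106 1.19 -7.6 | ((548.547607421875, 193.7277374267578), (80.58868408203125, 76.69974517822266), 13.898985862731934)
```

The key has twisted only 0.8° in the hand, so the screw really is turning. Continue.

>>> {"api": "servo_tool", "payload": {"motion": [[[-0.0012,0.0004,0,0,0,-0.0032,1],[-0.0024,0.0009,0,0,0,-0.0064,1],[-0.0024,0.0009,0,0,0,-0.0064,1]]]}}

```text
clock: 15.95
eef_pos: [526.5, 133.1, 102.9]
eef_rot: [-3.107, 0.461, 1.229]
wrist_force: [9.7, -0.9, -2.9]
finger_gap: 13.3
finger_force: 55.0
```

```bash
python3 arc.py 0.01 0.02 0.03
```

```text
t 15.95 tip [549.06 193.75  54.94] x [ 0.002  0.    -1.   ] h -110.27 F [ 9.7 -0.9 -2.9] M [ 0.33 -2.06  1.13] gap 13.3
T axis 0.94 at grip couple 0.41
0.01 [-0.0012  0.0005] -0.0032
0.02 [-0.0024  0.0009] -0.0064
0.03 [-0.0036  0.0014] -0.0095
```

>>> {"api": "servo_tool", "payload": {"motion": [[[-0.0012,0.0005,0,0,0,-0.0032,1],[-0.0024,0.0009,0,0,0,-0.0064,1],[-0.0024,0.0009,0,0,0,-0.0064,1]]]}}

```text
clock: 16.25
eef_pos: [525.5, 133.4, 102.9]
eef_rot: [-3.107, 0.461, 1.208]
wrist_force: [11.1, -0.4, -3.5]
finger_gap: 13.7
finger_force: 55.0
```

```bash
python3 arc.py 0.01 0.02 0.03
```

```text
t 16.25 tip [549.29 193.65  54.96] x [ 0.002  0.    -1.   ] h -111.42 F [11.1 -0.4 -3.5] M [ 0.25 -2.33  1.34] gap 13.7
T axis 1.13 at grip couple 0.54
0.01 [-0.0012  0.0005] -0.0032
0.02 [-0.0024  0.001 ] -0.0064
0.03 [-0.0036  0.0015] -0.0095
```

Torque is starting to rise. Take a smaller step to confirm the stop.

>>> {"api": "servo_tool", "payload": {"motion": [[[-0.0008,0.0003,0,0,0,-0.0016,1],[-0.0014,0.0006,0,0,0,-0.0032,1],[-0.0014,0.0006,0,0,0,-0.0032,1]]]}}

```text
clock: 16.55
eef_pos: [525.0, 133.7, 102.9]
eef_rot: [-3.108, 0.461, 1.198]
wrist_force: [13.0, -0.8, -4.6]
finger_gap: 13.3
finger_force: 55.0
```

```bash
python3 arc.py 0.01 0.02
```

```text
t 16.55 tip [549.35 193.66  55.  ] x [ 0.003  0.    -1.   ] h -111.97 F [13.  -0.8 -4.6] M [ 0.21 -2.62  1.5 ] gap 13.3
T axis 1.25 at grip couple 0.56
0.01 [-0.0012  0.0005] -0.0032
0.02 [-0.0024  0.001 ] -0.0064
```

>>> {"api": "servo_tool", "payload": {"motion": [[[-0.0008,0.0003,0,0,0,-0.0016,1],[-0.0014,0.0006,0,0,0,-0.0032,1],[-0.0014,0.0006,0,0,0,-0.0032,1]]]}}

```text
clock: 16.85
eef_pos: [524.4, 133.9, 102.9]
eef_rot: [-3.108, 0.461, 1.188]
wrist_force: [13.8, -1.2, -3.3]
finger_gap: 13.2
finger_force: 55.1
```

```bash
python3 arc.py 0.01 0.1 0.2
```

```text
t 16.85 tip [549.37 193.65  54.99] x [ 0.003 -0.    -1.   ] h -112.54 F [13.8 -1.2 -3.3] M [ 0.06 -2.69  1.64] gap 13.2
T axis 1.37 at grip couple 0.63
0.01 [-0.0012  0.0005] -0.0032
0.1 [-0.0117  0.0055] -0.0318
0.2 [-0.0227  0.0122] -0.0637
```

The torque plateau (0.9–0.95) has given way to a steady rise to 1.37 N m with no advance, so the stop is reached. Back off within the play to unload, then release.

>>> {"api": "servo_tool", "payload": {"motion": [[[0.002,-0.0008,0,0,0,0.0055,1],[0.004,-0.0016,0,0,0,0.011,1],[0.006,-0.0025,0,0,0,0.016,1],[0.006,-0.0025,0,0,0,0.016,1]]]}}

```text
clock: 17.25
eef_pos: [526.7, 133.0, 102.8]
eef_rot: [-3.106, 0.462, 1.24]
wrist_force: [9.4, 0.3, -2.7]
finger_gap: 13.4
finger_force: 54.9
```

```bash
python3 arc.py
```

```text
t 17.25 tip [548.59 193.86  54.91] x [ 0.001  0.    -1.   ] h -109.65 F [ 9.4  0.3 -2.7] M [ 0.46 -1.89  0.88] gap 13.4
T axis 0.71 at grip couple 0.22
```

>>> {"api": "servo_tool", "payload": {"motion": [[[0.0025,-0.0008,0,0,0,0.006,1],[0.005,-0.0017,0,0,0,0.012,1],[0.0074,-0.0025,0,0,0,0.018,1],[0.0074,-0.0025,0,0,0,0.018,1]]]}}

```text
clock: 17.65
eef_pos: [529.7, 131.8, 102.7]
eef_rot: [-3.104, 0.462, 1.297]
wrist_force: [5.8, 2.1, -2.9]
finger_gap: 13.2
finger_force: 55.0
```

```bash
python3 arc.py
```

```text
t 17.65 tip [548.01 193.87  54.72] x [-0.  0. -1.] h -106.42 F [ 5.8  2.1 -2.9] M [ 0.88 -1.14  0.26] gap 13.2
T axis 0.17 at grip couple -0.11
```

>>> {"api": "servo_tool", "payload": {"motion": [[[0.0015,0.0002,0,0,0,0.002,1],[0.0025,0.0004,0,0,0,0.004,1],[0.0025,0.0004,0,0,0,0.004,1]]]}}

```text
clock: 17.95
eef_pos: [530.7, 131.7, 102.8]
eef_rot: [-3.104, 0.463, 1.309]
wrist_force: [3.1, 0.3, -1.1]
finger_gap: 13.0
finger_force: 55.0
```

```bash
python3 arc.py
```

```text
t 17.95 tip [548.25 193.88  54.79] x [-0.001 -0.001 -1.   ] h -105.71 F [ 3.1  0.3 -1.1] M [ 0.44 -0.7   0.21] gap 13.0
T axis 0.15 at grip couple -0.01
```

Unloaded. Release slowly with the grip force lowered.

>>> {"api": "servo_tool", "payload": {"motion": [[[0,0,0,0,0,0,1],[0,0,0,0,0,0,1],[0,0,0,0,0,0,0.8],[0,0,0,0,0,0,0.75],[0,0,0,0,0,0,0.6],[0,0,0,0,0,0,0.5],[0,0,0,0,0,0,0.3],[0,0,0,0,0,0,0.3],[0,0,0,0,0,0,0.3],[0,0,0,0,0,0,0.3]]], "newtons": 5}}

```text
clock: 18.95
eef_pos: [530.8, 131.7, 102.8]
eef_rot: [-3.104, 0.463, 1.309]
wrist_force: [0.6, 0.7, 0.1]
finger_gap: 65.0
finger_force: 0.0
```

```bash
python3 - <<'E'
from h import *
s=manip.read_state(); tz=R.from_euler('xyz',s['eef_rot']).apply([0,0,1]); print(tz.round(3),s['finger_gap'],s['wrist_force'].round(1),(-tz*160/500).round(3))
ims=[]
for n in('scene','side','wrist'):
    c=cam(n); T=np.linalg.inv(c['cam_to_world']); p=T@np.r_[530,130,110,1]; u=int(p[0]/p[2]*c['f']+c['cx']);v=int(p[1]/p[2]*c['f']+c['cy'])
    k=100 if n=='wrist' else 50
    u=min(max(u,k),640-k);v=min(max(v,k),480-k); ims.append(cv2.resize(c['frame'][v-k:v+k,u-k:u+k],(266,266)))
cv2.imwrite('pics/rel.png',np.hstack(ims)[...,::-1])
E
```

```text
[-0.152 -0.421 -0.894] 64.99120641275772 [0.6 0.7 0.1] [0.049 0.135 0.286]
```

View pics/rel.png

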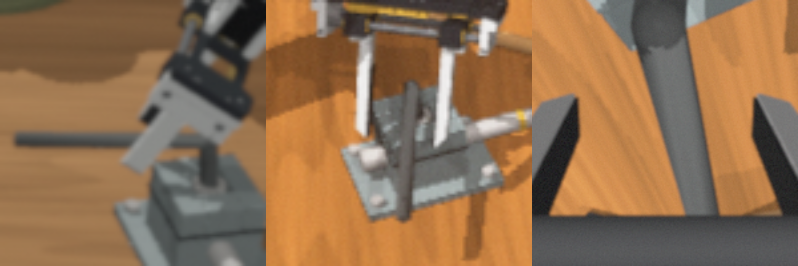

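The picture shows the fingers clear on both sides and the key standing in the socket with its long arm free. Retreat along the tool axis.

>>> {"api": "servo_tool", "payload": {"motion": [[[0.006,0.017,0.036,0,0,0,0.3],[0.018,0.05,0.107,0,0,0,0.3],[0.03,0.085,0.18,0,0,0,0.3],[0.042,0.12,0.25,0,0,0,0.3],[0.049,0.135,0.32,0,0,0,0.3],[0.049,0.135,0.4,0,0,0,0.3],[0.049,0.135,0.4,0,0,0,0.3],[0.049,0.135,0.4,0,0,0,0.3],[0.049,0.135,0.4,0,0,0,0.3]]]}}

```text
clock: 20.0
eef_pos: [555.1, 199.0, 301.5]
eef_rot: [-3.102, 0.464, 1.31]
wrist_force: [-1.0, 0.1, -0.5]
finger_gap: 65.7
finger_force: 0.0
```

```bash
python3 - <<'E'
from h import *
print(manip.read_state()['clock'])
ims=[]
for n in('scene','side'):
    c=cam(n); W=pts(c); k=(W[...,2]>88)&(W[...,2]<150)&(np.hypot(W[...,0]-549,W[...,1]-193.7)<190); q=W[k]
    if n=='side' or 1:
        d=q[:,:2]-[549,193.7]; rr=np.hypot(*d.T); f=rr>40
        print(n,len(q),'yaw',np.degrees(np.arctan2(*np.median(d[f]/rr[f,None],0)[::-1])).round(1),'slope',np.polyfit(rr[f],q[f,2],1).round(3),'bend top z',np.percentile(q[rr<12][:,2],97).round(1),'rmax',rr.max().round(0))
    T=np.linalg.inv(c['cam_to_world']); p=T@np.r_[540,150,90,1]; u=int(p[0]/p[2]*c['f']+c['cx']);v=int(p[1]/p[2]*c['f']+c['cy'])
    ims.append(cv2.resize(c['frame'][max(v-70,0):v+70,u-70:u+70],(400,400)))
cv2.imwrite('pics/fin.png',np.hstack(ims)[...,::-1])
E
```

```text
20.0
scene 537 yaw -95.4 slope [-1.130e-01  1.215e+02] bend top z 126.0 rmax 169.0
side 319 yaw -99.0 slope [ -0.131 127.341] bend top z 128.5 rmax 173.0
```

View pics/fin.png

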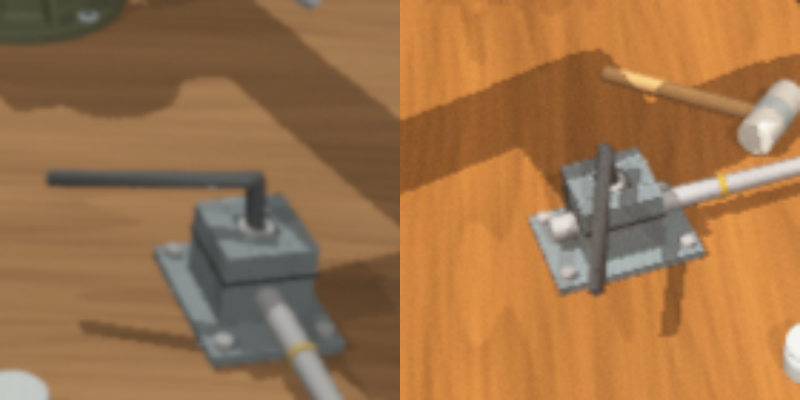

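The key sits home in the socket (bend top about 128 mm, 129 expected), with the long arm sagging slightly, the robot clear and the mallet undisturbed. Handing in.

```bash
python3 -c "
from h import *
print(manip.sign_off())"
```

```text
the job is handed in; nothing more can be done
None
```

The job is handed in: the middle-sized key is seated in the clamp screw's socket, the screw was turned clockwise to its stop (torque peaked at about 1.4 N m), and the gripper let go and moved clear at 20 s.

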